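# Square the turquoise dish into its tiled bay

### The job

On the counter a low terracotta kerb forms two bays, one on each side of its middle divider. Slide the turquoise dish along the counter, without lifting it, until its long side is flush against the back row of tiles and its short side flush against the divider, on the side where it already stands, and leave it there. Do not disturb the matching cream dish.

Things in the scene. Friction and masses are not known exactly. Their poses are not given: they have to be found in the camera images.
- dish_mid (a point): Centre (19 mm above the underside) of the loose turquoise plastic dish: open, rectangular, 95 mm along its own x, 130 mm along its own y, 38 mm high, walls 4 mm, flat upright sides. It stands left or right of the divider, some cm short of it and of the back tiles, turned up to 15 degrees. About 0.25 kg; slides under 1 to 4 N. z up.
- cream_dish_mid (a point): Centre (half-way up) of the cream dish: same shape, size, mass and axes as the turquoise one, standing on the other side of the divider. To be left where it is.
- bay_corner (a point): Point on the counter at the middle of the front face of the back tiles, a fixed terracotta row 480 mm long along own y (240 mm each side of the point), 20 mm thick, 30 mm high. Own x points away from the robot, square to that face; y to the left; z up. A flush dish has its centre at x = -47.5 mm, y = +77 mm (left bay) or -77 mm (right bay).
- divider_end (a point): Near end of the divider, on the counter, axes as for the back tiles. The divider is a fixed terracotta rib 24 mm thick (12 mm each side of this point) and 30 mm high that runs from here 120 mm along +x to the middle of the back tiles. Other things on the counter stand well clear, to the sides and beyond the back tiles.
There are look-alikes about, which are no part of the job. Of the things that look like the part that bears cream_dish_mid, take the one that is farthest from the robot's base at the start.

How it is judged:
By the outcome, as a careful person would: the job done as asked, in the order asked, and still so for the second after the job is handed in, with the robot touching nothing.
It also fails if it takes over 38 s, if anything falls off the work surface, if the arm or the gripper's body presses on something with over 40 N, if the wrist force passes 120 N, or if a joint passes its speed limit or range.

### The arm

A 6-joint arm with a two-finger parallel gripper is mounted at the origin on the work surface. World frame = base frame: x ahead of the robot, y to its left, z up, the work surface at z = 0. Lengths are in mm, angles in rad, forces in N, time in s.
With the tool pointing down it reaches from about 350 to 775 mm from the base axis. Payload 7.3 kg.
Tool frame: the origin (TCP) lies at the very end of the fingers, on their centre line; the grasp point (between the pads) lies 19 mm behind it; z points along the fingers, y is the line along which they close (so a half turn about z gives the same grasp; the last joint's range is limited). The gripper opens to 92 mm and grips with 3 to 60 N. Pads are 19 mm wide; open, the fingers measure 130 mm over their backs; the gripper's body (75 mm by 190 mm) begins 47 mm behind the grasp point.
Start: joints at [1.176, 0.342, 1.524, -0, 1.275, -0.146], TCP at [129.26, 508.858, 226.741] pointing down, gripper open.
Joint ranges: [-2.53, 2.53], [-0.77, 2.02], [0.04, 2.7], [-1, 4.14], [0.28, 2.66], [-3.11, 3.11]. Speed limits (rad/s): [2.57, 2.57, 3.14, 3.14, 3.14, 3.14].

### API

Orientations are given as [roll, pitch, yaw] about the fixed x, y, z axes, in that order (R = Rz(yaw) Ry(pitch) Rx(roll)).
In Python, from plant import * gives the robot as it stands.
- The arm moves only by the tool arm_command, never from a script. Its arguments are lists of equal length, an entry for each row: "gripper": the finger opening in mm, from 0 to 91.8; "dp": the shift along the tool's x, y, z in units of 25 mm (1.0 is 25 mm), a list of three; "twist": the turn about the tool's z in units of 5 degrees (1.0 is 5 degrees). A call has exactly 5 rows; each row shifts and turns the commanded pose from where the row before left it, along the tool's axes as they then stand; what a row does not reach is not made up. A row lasts 1/8 s, in which the tool goes at most 62.5 mm and 10.7 degrees, less where a joint would pass 70% of its speed; a pose out of reach is approached as far as the arm can. A call is refused whole if a number of a shift passes 1 or a number of a turn 1, either way. A call with a gripper value outside its range is refused whole. The fingers move at their own pace and stop on an object; the grip force is fixed at half the most. Time passes only in rows, so rows that do not move let the fingers close, or fill a call up. It gives the time, the measured TCP pose, the force, the opening and the grip force at its end, in the units of the state.
- get_obs(): the state, without advancing time (a new reading comes with each control period).
- capture(name): name is "side" or "top" or "wrist"; returns the picture (384x512x3 uint8, red, green, blue); there is no depth.
- get_calibration(name): a dict with "mtx" (3x3 intrinsics, pixels), "dist_coeffs" ([k1, k2, p1, p2, k3] as OpenCV has them; the pictures are not rectified), "position" and "attitude" of the camera in the world; the wrist camera has in their place "mount" (4x4, takes a point from camera to tool coordinates, whose origin is the TCP and whose axes are the flange's). Camera axes: x right, y down, z forward; pixel columns grow to the right and rows downward; lengths in mm; the calibration is good to about 2 mm. A picture is of the moment at which its call begins: read the wrist's pose just before it. get_calibration takes no time and is no camera call.
- close_job(): hands the job in; it is judged then, once.
The state is a dict: "time": time; "joint_positions": joint angles; "dq": joint speeds; "tau": joint torques, N m; "tool_pos": TCP position; "tcp_rot": TCP orientation; "contact_force": force on the tool from outside, world axes, zero at the start; "moment": the same for the moment, N m; "grip_width": finger opening in mm; "finger_force": force on a finger pad.
Only numpy, scipy, OpenCV 4.12 (cv2) and the standard library are available. Lean on these libraries where they do the work, as an engineer would, in place of code of your own. Each camera call takes 0.05 s, during which the arm holds its last target. There are 200 camera calls.

## Working session

There is one attempt and no reset: what is moved stays moved. The work goes in short steps, Python scripts to look and compute and a tool call to move; the robot and the scene stay as the last step left them, time stands still between calls to the robot, and variables do not carry over. Pictures are saved under pics/ and viewed, at most 10 in all, crops included, and the job is handed in when it is done.

Besides the shell and the picture viewer there is one more tool, called after "Request:" as a command line: name --pt "numbers of a row" for each row, then --argument value for the rest. arm_command: Moves the arm, as the interface text tells. Its arguments: {"type":"object","properties":{"gripper":{"type":"array"},"dp":{"type":"array"},"twist":{"type":"array"}},"required":["gripper","dp","twist"]}

```bash
mkdir -p pics; ls
python3 - <<'E'
from plant import *
import cv2,numpy as np
o=get_obs();print(o)
for n in("top","side"):
    im=capture(n);cv2.imwrite(f"pics/{n}0.png",im[:,:,::-1])
    c=get_calibration(n);print(n,c)
E
```

```text
pics
{'time': 0.0, 'joint_positions': array([ 1.17599854e+00,  3.42722021e-01,  1.52505020e+00, -2.04937542e-05,
        1.27536078e+00, -1.46014604e-01]), 'dq': array([ 0.00100243,  0.00057592,  0.00184119,  0.00042353, -0.00044487,
       -0.0005822 ]), 'tau': array([ 1.20613977e-04, -4.31247103e+01, -2.44214165e+01,  7.18348590e-02,
        5.60313673e-02, -1.62946899e-04]), 'tool_pos': array([129.09976913, 508.45423678, 226.03373289]), 'tcp_rot': array([-3.14006584e+00, -2.04726886e-04,  2.89281530e+00]), 'contact_force': array([ 0.10761068, -0.24916114,  0.50953033]), 'moment': array([-0.0313335 , -0.06044179, -0.01073224]), 'finger_force': 0.0, 'grip_width': 92.12137177426155}
top {'mtx': array([[393.03856434,   0.        , 246.39997968],
       [  0.        , 393.03856434, 195.41536323],
       [  0.        ,   0.        ,   1.        ]]), 'dist_coeffs': array([-0.00848257,  0.        ,  0.        ,  0.        ,  0.        ]), 'position': array([323.21068194,  52.26581203, 986.03452322]), 'attitude': array([-2.97095296e+00,  1.05741486e-03, -1.58644864e+00])}
side {'mtx': array([[353.01356389,   0.        , 251.91135922],
       [  0.        , 353.01356389, 192.62993149],
       [  0.        ,   0.        ,   1.        ]]), 'dist_coeffs': array([-0.03181185,  0.        ,  0.        ,  0.        ,  0.        ]), 'position': array([288.12913248, 523.699475  , 539.44344377]), 'attitude': array([-2.34105417e+00, -1.06597540e-03, -2.71905537e+00])}
```

View pics/top0.png

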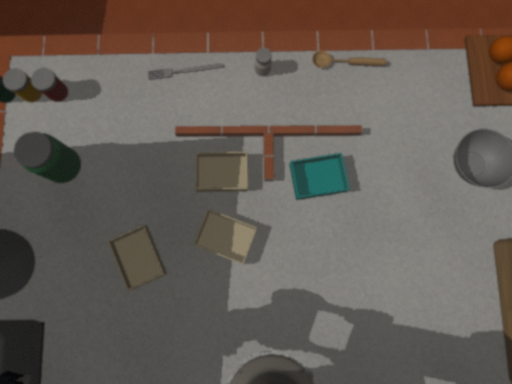

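View pics/side0.png

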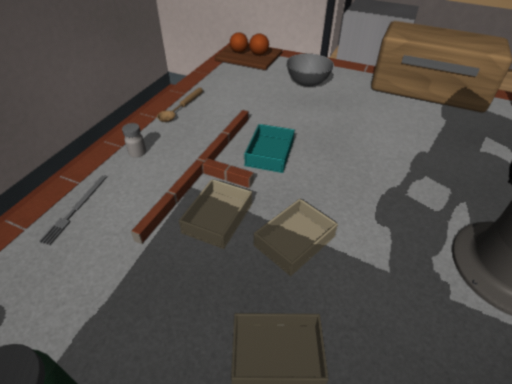

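Top view: the turquoise dish at (319,176), right of the divider (near end ≈ (268,180), junction (268,131)). Cream candidates are (222,172) in the left bay (farthest from the base, so the real one), (227,237) and (138,257), both look-alikes. Next I measure, with one close crop to check.

```bash
cat > h.py <<'E'
from plant import *
import cv2,numpy as np
from scipy.spatial.transform import Rotation as R
def cam(n):
    c=get_calibration(n);return c["mtx"],c["dist_coeffs"],np.array(c["position"]),R.from_euler('xyz',c["attitude"]).as_matrix()
def cast(n,px,z):
    K,d,p,A=cam(n)
    u=cv2.undistortPoints(np.array(px,float).reshape(-1,1,2),K,d)[:,0]
    r=np.c_[u,np.ones(len(u))]@A.T
    return p+r*((z-p[2])/r[:,2])[:,None]
def mask(im,kind):
    h=cv2.cvtColor(im,cv2.COLOR_RGB2HSV)
    m=cv2.inRange(h,(80,90,30),(100,255,255)) if kind=="t" else cv2.inRange(h,(0,100,40),(14,255,255))
    return m
def dish(im,n):
    m=mask(im,"t");cs=cv2.findContours(m,0,1)[0];c=max(cs,key=cv2.contourArea)
    return c[:,0]
E
python3 - <<'E'
from h import *
im=cv2.imread("pics/top0.png")[:,:,::-1].copy()
c=dish(im,"top");P=cast("top",c,38)[:,:2].astype(np.float32)
r=cv2.minAreaRect(P);print("dish rim rect",r,cv2.boxPoints(r).round(1).tolist())
m=mask(im,"k");m[:110]=0;m[195:]=0;m[:,:165]=0;m[:,375:]=0
# back row: columns away from divider
lo=[];hi=[]
for u in list(range(182,258,3))+list(range(282,356,3)):
    v=np.flatnonzero(m[:,u]);v=v[(v<150)]
    if len(v): lo.append((u,v.max()+.5));hi.append((u,v.min()-.5))
L=cast("top",lo,0);H=cast("top",hi,30)
for Q in(L,H):
    f=np.polyfit(Q[:,1],Q[:,0],1);print("x=",f, np.std(Q[:,0]-np.polyval(f,Q[:,1])))
l=[];rr=[]
for v in range(142,174,2):
    u=np.flatnonzero(m[v,255:285])+255;l.append((u.min()-.5,v));rr.append((u.max()+.5,v))
for nm,q in(("l",l),("r",rr)):
  for z in (0,30):
    Q=cast("top",q,z);f=np.polyfit(Q[:,0],Q[:,1],1);print(nm,z,"y=",f,Q[[0,-1],:2].round(1).tolist())
q=np.argwhere(m[150:195,262:276]);print("near end row",q[:,0].max()+150, cast("top",[(268.5,q[:,0].max()+150.5)],0))
u=np.flatnonzero(m[131]);print("ends",cast("top",[(u.min()-.5,131),(u.max()+.5,131)],30))
cr=cv2.resize(im[110:200,180:370],None,fx=4,fy=4,interpolation=cv2.INTER_CUBIC)
cv2.imwrite("pics/crop0.png",cr[:,:,::-1])
E
```

```text
dish rim rect ((533.6992797851562, -129.14767456054688), (95.21560668945312, 132.8483428955078), 8.556867599487305) [[476.70001220703125, -70.5], [496.5, -201.89999389648438], [590.7000122070312, -187.6999969482422], [570.9000244140625, -56.400001525878906]]
x= [7.15829081e-03 6.55334780e+02] 0.8087108077023362
x= [8.02280492e-03 6.66750246e+02] 0.7306859685805736Traceback (most recent call last):
  File "<stdin>", line 16, in <module>
    return umr_minimum(a, axis, None, out, keepdims, initial, where)
ValueError: zero-size array to reduction operation minimum which has no identity
```

```bash
sed -i 's/(0,100,40),(14/(0,80,15),(14/' h.py
python3 - <<'E'
from h import *
im=cv2.imread("pics/top0.png")[:,:,::-1].copy()
h=cv2.cvtColor(im,cv2.COLOR_RGB2HSV);print(im[122:142,310].tolist());print(im[160,258:280].tolist());print(im[170:188,268].tolist())
m=mask(im,"k");m[:110]=0;m[195:]=0;m[:,:165]=0;m[:,375:]=0
l=[];rr=[]
for v in range(142,176,2):
    u=np.flatnonzero(m[v,255:285])+255
    if len(u)>4:l.append((u.min()-.5,v));rr.append((u.max()+.5,v))
for nm,q in(("l",l),("r",rr)):
  for z in (0,30):
    Q=cast("top",q,z);f=np.polyfit(Q[:,0],Q[:,1],1);print(nm,z,"y=",f,Q[[0,-1],:2].round(1).tolist())
q=np.argwhere(m[150:195,262:276]);print("near end row",q[:,0].max()+150, cast("top",[(268.5,q[:,0].max()+150.5)],0))
u=np.flatnonzero(m[131]);print("ends",cast("top",[(u.min()-.5,131),(u.max()+.5,131)],30))
cr=cv2.resize(im[110:200,180:370],None,fx=4,fy=4,interpolation=cv2.INTER_CUBIC)
cv2.imwrite("pics/crop0.png",cr[:,:,::-1])
E
```

```text
[[132, 130, 125], [129, 126, 122], [123, 118, 112], [114, 96, 87], [108, 74, 59], [110, 70, 52], [112, 70, 51], [110, 67, 49], [111, 69, 52], [107, 65, 48], [94, 58, 44], [75, 52, 42], [65, 51, 44], [82, 72, 66], [109, 104, 99], [126, 124, 118], [129, 127, 122], [129, 127, 123], [130, 128, 122], [130, 127, 123]]
[[86, 85, 82], [86, 84, 81], [88, 85, 82], [89, 86, 83], [98, 94, 90], [111, 97, 92], [111, 82, 70], [113, 70, 52], [113, 67, 47], [113, 66, 47], [112, 65, 46], [112, 66, 45], [113, 67, 48], [111, 66, 48], [105, 66, 47], [95, 68, 58], [85, 77, 71], [85, 83, 78], [84, 83, 80], [86, 84, 81], [86, 84, 81], [88, 86, 82]]
[[114, 70, 48], [114, 68, 47], [114, 69, 48], [114, 69, 49], [113, 67, 47], [113, 68, 48], [112, 67, 47], [109, 68, 50], [101, 71, 58], [83, 70, 62], [81, 77, 71], [100, 98, 92], [119, 117, 112], [126, 124, 119], [129, 127, 123], [129, 127, 122], [128, 126, 122], [129, 127, 123]]
l 0 y= [-0.02426887 19.03885066] [[633.7, 3.9], [548.3, 5.8]]
l 30 y= [-0.02426887 20.28842917] [[624.3, 5.3], [541.4, 7.2]]
r 0 y= [ -0.01312792 -12.6655042 ] [[633.3, -19.6], [547.9, -19.9]]
r 30 y= [ -0.01312792 -10.56088007] [[623.9, -17.4], [541.0, -17.7]]
near end row 178 [[536.23452923  -6.71281726   0.        ]]
ends [[ 656.96687436  230.83411818   30.        ]
 [ 649.42969966 -244.41332036   30.        ]]
```

View pics/crop0.png

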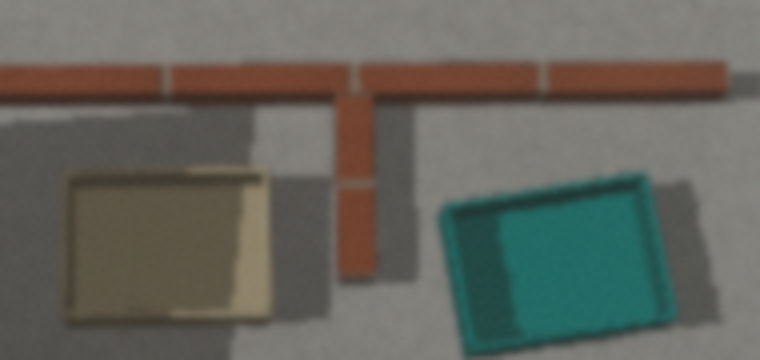

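The crop shows the turquoise dish at crop (558,262), clear of the divider (356,185) on its right side and turned about 8.6° left. The cream dish is on the other side. Kerb yaw ≈ -0.015 rad, front face x ≈ 650 mm, divider y ≈ -7 mm. Plan: pinch the middle of the near long wall, slide and turn the dish into the corner, release, then nudge it flush.

```bash
cat >> h.py <<'E'
def plan(goal,yaw,n):
    o=get_obs();p=np.array(o["tool_pos"]);y=o["tcp_rot"][2]
    tw=np.degrees(-((yaw-y+np.pi)%(2*np.pi)-np.pi))/5
    print("from",p.round(1),round(float(y),4),"twist total",round(float(tw),2))
    for i in range(n):
        A=R.from_euler('xyz',[np.pi,0,y]).as_matrix()
        d=np.round(A.T@((np.array(goal)-p)/(n-i))/25,2);t=round(float(tw/n),2)
        p=p+A@d*25;y-=np.radians(5*t);print(d.tolist(),t)
E
python3 -c "
from h import *
plan((488.7,-135.9,100),1.7203,30)"
```

```text
from [129.1 508.5 226.1] 2.8928 twist total 13.44
[-0.68, -0.71, 0.17] 0.45
[-0.7, -0.69, 0.17] 0.45
[-0.73, -0.66, 0.17] 0.45
[-0.76, -0.63, 0.17] 0.45
[-0.78, -0.6, 0.17] 0.45
[-0.8, -0.57, 0.17] 0.45
[-0.82, -0.54, 0.17] 0.45
[-0.85, -0.5, 0.17] 0.45
[-0.86, -0.47, 0.17] 0.45
[-0.88, -0.44, 0.17] 0.45
[-0.9, -0.4, 0.17] 0.45
[-0.91, -0.37, 0.17] 0.45
[-0.93, -0.33, 0.17] 0.45
[-0.94, -0.29, 0.17] 0.45
[-0.95, -0.26, 0.17] 0.45
[-0.96, -0.22, 0.17] 0.45
[-0.97, -0.18, 0.17] 0.45
[-0.97, -0.14, 0.17] 0.45
[-0.98, -0.1, 0.17] 0.45
[-0.98, -0.07, 0.16] 0.45
[-0.98, -0.03, 0.17] 0.45
[-0.98, 0.01, 0.16] 0.45
[-0.98, 0.05, 0.17] 0.45
[-0.98, 0.09, 0.16] 0.45
[-0.98, 0.13, 0.17] 0.45
[-0.97, 0.17, 0.16] 0.45
[-0.96, 0.2, 0.17] 0.45
[-0.96, 0.24, 0.16] 0.45
[-0.95, 0.28, 0.17] 0.45
[-0.93, 0.32, 0.16] 0.45
```

Request:
arm_command --gripper '[90,90,90,90,90]' --pt "-0.68 -0.71 0.17" --pt "-0.7 -0.69 0.17" --pt "-0.73 -0.66 0.17" --pt "-0.76 -0.63 0.17" --pt "-0.78 -0.6 0.17" --twist '[0.45,0.45,0.45,0.45,0.45]'

```text
time: 0.72
tool_pos: [189.5, 400.6, 205.1]
tcp_rot: [-3.141, -0.0, 2.695]
contact_force: [-0.3, 0.2, 0.2]
grip_width: 90.2
finger_force: 0.0
```

Request:
arm_command --gripper '[90,90,90,90,90]' --pt "-0.8 -0.57 0.17" --pt "-0.82 -0.54 0.17" --pt "-0.85 -0.5 0.17" --pt "-0.86 -0.47 0.17" --pt "-0.88 -0.44 0.17" --twist '[0.45,0.45,0.45,0.45,0.45]'

```text
time: 1.35
tool_pos: [249.2, 293.3, 183.9]
tcp_rot: [-3.141, -0.0, 2.499]
contact_force: [0.3, -0.5, -0.3]
grip_width: 89.9
finger_force: 0.0
```

Request:
arm_command --gripper '[90,90,90,90,90]' --pt "-0.9 -0.4 0.17" --pt "-0.91 -0.37 0.17" --pt "-0.93 -0.33 0.17" --pt "-0.94 -0.29 0.17" --pt "-0.95 -0.26 0.17" --twist '[0.45,0.45,0.45,0.45,0.45]'

```text
time: 1.98
tool_pos: [309.1, 185.8, 162.7]
tcp_rot: [-3.141, -0.0, 2.302]
contact_force: [-0.1, 0.3, 0.3]
grip_width: 89.9
finger_force: 0.0
```

Request:
arm_command --gripper '[90,90,90,90,90]' --pt "-0.96 -0.22 0.17" --pt "-0.97 -0.18 0.17" --pt "-0.97 -0.14 0.17" --pt "-0.98 -0.1 0.17" --pt "-0.98 -0.07 0.16" --twist '[0.45,0.45,0.45,0.45,0.45]'

```text
time: 2.6
tool_pos: [369.1, 78.5, 141.7]
tcp_rot: [-3.141, -0.0, 2.106]
contact_force: [0.9, 0.7, 0.5]
grip_width: 89.9
finger_force: 0.0
```

Request:
arm_command --gripper '[90,90,90,90,90]' --pt "-0.98 -0.03 0.17" --pt "-0.98 0.01 0.16" --pt "-0.98 0.05 0.17" --pt "-0.98 0.09 0.16" --pt "-0.98 0.13 0.17" --twist '[0.45,0.45,0.45,0.45,0.45]'

```text
time: 3.22
tool_pos: [428.9, -28.7, 120.9]
tcp_rot: [-3.141, -0.0, 1.91]
contact_force: [0.1, -0.2, 0.9]
grip_width: 90.1
finger_force: 0.0
```

Request:
arm_command --gripper '[90,90,90,90,90]' --pt "-0.97 0.17 0.16" --pt "-0.96 0.2 0.17" --pt "-0.96 0.24 0.16" --pt "-0.95 0.28 0.17" --pt "-0.93 0.32 0.16" --twist '[0.45,0.45,0.45,0.45,0.45]'

```text
time: 3.85
tool_pos: [489.4, -136.6, 100.3]
tcp_rot: [-3.141, -0.0, 1.713]
contact_force: [0.1, 0.5, -0.1]
grip_width: 90.0
finger_force: 0.0
```

Request:
arm_command --gripper '[90,90,90,90,90]' --pt "0 0 0.9" --pt "0 0 0.9" --pt "0 0 0.9" --pt "0 0 0.7" --pt "0 0 0" --twist '[0,0,0,0,0]'

```text
time: 4.47
tool_pos: [488.1, -135.4, 14.4]
tcp_rot: [-3.139, -0.002, 1.714]
contact_force: [-0.3, 0.1, 0.1]
grip_width: 90.0
finger_force: 0.0
```

Request:
arm_command --gripper '[40,10,0,0,0]' --pt "0 0 0" --pt "0 0 0" --pt "0 0 0" --pt "0 0 0" --pt "0 0 0" --twist '[0,0,0,0,0]'

```text
time: 5.1
tool_pos: [489.0, -135.6, 15.8]
tcp_rot: [3.141, 0.0, 1.715]
contact_force: [-1.3, -0.1, -0.5]
grip_width: 44.6
finger_force: 0.0
```

Request:
arm_command --gripper '[0,0,0,0,0]' --pt "0 0 0" --pt "0 0 0" --pt "0 0 0" --pt "0 0 0" --pt "0 0 0" --twist '[0,0,0,0,0]'

```text
time: 5.72
tool_pos: [489.0, -135.6, 15.7]
tcp_rot: [3.141, -0.0, 1.715]
contact_force: [0.3, -0.8, -0.4]
grip_width: 3.5
finger_force: 30.0
```

```bash
cat >> h.py <<'E'
def look(k):
    im=capture("top");cv2.imwrite(f"pics/top{k}.png",im[:,:,::-1])
    P=cast("top",dish(im,"top"),38)[:,:2].astype(np.float32);print("rect",cv2.minAreaRect(P))
    cr=cv2.resize(im[100:220,170:370],None,fx=4,fy=4,interpolation=cv2.INTER_CUBIC);cv2.imwrite(f"pics/crop{k}.png",cr[:,:,::-1])
E
python3 -c "
from h import *
look(1)"
```

```text
rect ((527.0372924804688, -87.04133605957031), (95.02362823486328, 47.479122161865234), 8.07711124420166)
```

View pics/crop1.png

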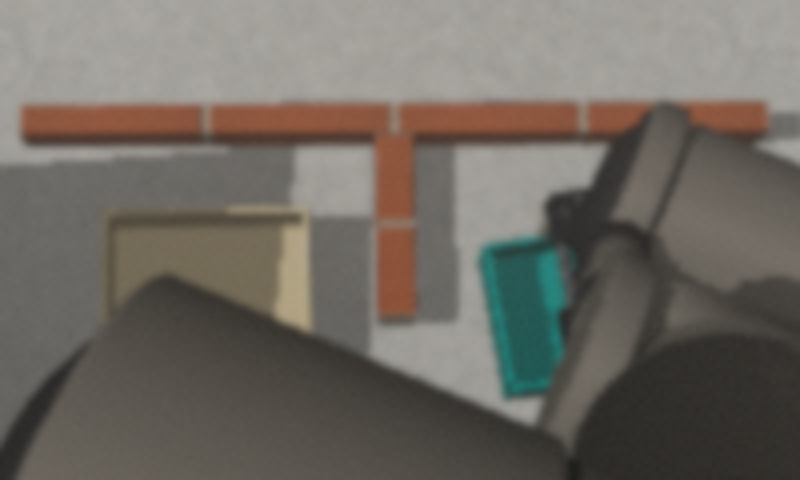

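The fingers hold the near wall of the turquoise dish (crop ≈ (520,320), arm covering its right half). Opening is 3.5 mm with 30 N grip, and the cream dish (crop (205,270)) hasn't moved.

```bash
python3 -c "
from h import *
p=get_obs()['tool_pos']
plan((551,-88,p[2]),np.pi/2-.015,10)"
```

```text
from [ 489.  -135.5   15.7] 1.7148 twist total 1.82
[0.15, 0.27, 0.0] 0.18
[0.16, 0.27, 0.0] 0.18
[0.16, 0.27, 0.0] 0.18
[0.17, 0.27, 0.0] 0.18
[0.17, 0.26, 0.0] 0.18
[0.17, 0.26, 0.0] 0.18
[0.18, 0.26, 0.0] 0.18
[0.18, 0.25, 0.0] 0.18
[0.18, 0.25, 0.0] 0.18
[0.19, 0.25, 0.0] 0.18
```

Request:
arm_command --gripper '[0,0,0,0,0]' --pt "0.15 0.27 0" --pt "0.16 0.27 0" --pt "0.16 0.27 0" --pt "0.17 0.27 0" --pt "0.17 0.26 0" --twist '[0.18,0.18,0.18,0.18,0.18]'

```text
time: 6.4
tool_pos: [520.4, -111.2, 15.7]
tcp_rot: [-3.141, -0.0, 1.635]
contact_force: [-0.8, -1.2, 1.1]
grip_width: 3.8
finger_force: 30.0
```

Request:
arm_command --gripper '[0,0,0,0,0]' --pt "0.17 0.26 0" --pt "0.18 0.26 0" --pt "0.18 0.25 0" --pt "0.18 0.25 0" --pt "0.19 0.25 0" --twist '[0.18,0.18,0.18,0.18,0.18]'

```text
time: 7.02
tool_pos: [551.3, -87.8, 15.7]
tcp_rot: [-3.142, -0.0, 1.557]
contact_force: [-2.7, -1.3, 1.3]
grip_width: 3.5
finger_force: 30.0
```

```bash
python3 -c "
from h import *
look(2)"
```

```text
rect ((595.5166015625, -36.16527557373047), (22.589555740356445, 93.18451690673828), 88.36054229736328)
```

View pics/crop2.png

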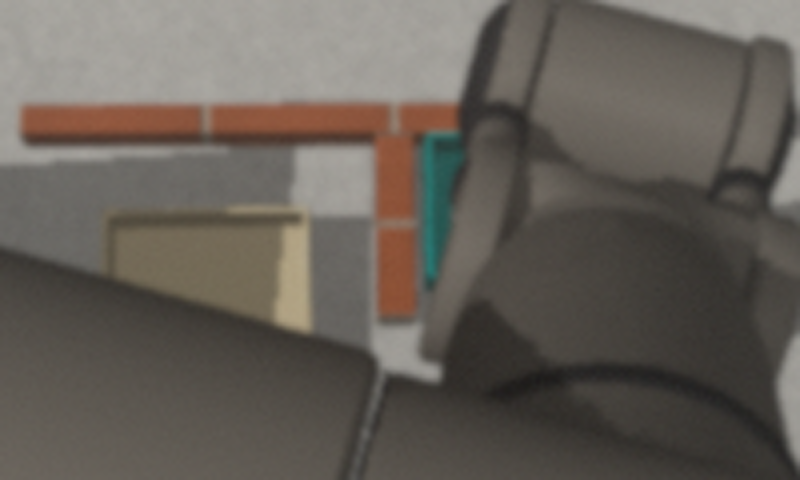

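The dish's left part is visible at crop (440,210), square in the right bay with a few mm left to the divider (415) and the back tiles (135). Now I feel for the back tiles in 1 mm rows.

Request:
arm_command --gripper '[0,0,0,0,0]' --pt "0 0.04 0" --pt "0 0.04 0" --pt "0 0.04 0" --pt "0 0.04 0" --pt "0 0 0" --twist '[0,0,0,0,0]'

```text
time: 7.7
tool_pos: [553.7, -88.2, 15.7]
tcp_rot: [-3.139, -0.0, 1.558]
contact_force: [-6.7, 1.6, 5.1]
grip_width: 4.1
finger_force: 30.0
```

Request:
arm_command --gripper '[0,0,0,0,0]' --pt "0.04 0 0" --pt "0.04 0 0" --pt "0.04 0 0" --pt "0.04 0 0" --pt "0 0 0" --twist '[0,0,0,0,0]'

```text
time: 8.32
tool_pos: [553.2, -86.4, 15.7]
tcp_rot: [-3.138, 0.002, 1.557]
contact_force: [-9.1, -9.2, 6.9]
grip_width: 3.5
finger_force: 30.0
```

Request:
arm_command --gripper '[0,0,0,0,0]' --pt "0.04 0.04 0" --pt "0.04 0.04 0" --pt "0 0 0" --pt "0 0 0" --pt "0 0 0" --twist '[0,0,0,0,0]'

```text
time: 8.95
tool_pos: [553.1, -86.0, 15.7]
tcp_rot: [-3.134, 0.004, 1.558]
contact_force: [-17.6, -18.4, 11.9]
grip_width: 4.3
finger_force: 30.0
```

Request:
arm_command --gripper '[20,30,30,30,30]' --pt "0 0 0" --pt "0 0 0" --pt "0 0 0" --pt "0 0 0" --pt "0 0 0" --twist '[0,0,0,0,0]'

```text
time: 9.57
tool_pos: [557.2, -82.0, 15.7]
tcp_rot: [3.141, -0.0, 1.558]
contact_force: [0.8, 0.2, 0.1]
grip_width: 30.3
finger_force: 0.0
```

Request:
arm_command --gripper '[30,30,30,30,30]' --pt "0 0 -0.9" --pt "0 0 -0.9" --pt "0 0 -0.9" --pt "0 -0.9 -0.9" --pt "0 -0.9 -0.9" --twist '[0,0,0,0,0]'

```text
time: 10.2
tool_pos: [511.5, -81.4, 128.8]
tcp_rot: [3.141, -0.0, 1.558]
contact_force: [-0.7, -0.3, 0.3]
grip_width: 30.2
finger_force: 0.0
```

Request:
arm_command --gripper '[30,0,0,0,0]' --pt "-1 -1 0" --pt "-1 -1 0" --pt "-1 -1 0" --pt "-1 -1 0" --pt "-1 0 0" --twist '[0,0,0,0,0]'

```text
time: 10.82
tool_pos: [408.9, -205.6, 128.4]
tcp_rot: [-3.141, -0.0, 1.557]
contact_force: [1.3, -0.4, 0.4]
grip_width: 0.6
finger_force: 0.0
```

```bash
python3 -c "
from h import *
o=get_obs();print(o['tool_pos'],o['grip_width'])
look(3)"
```

```text
[ 408.94227824 -205.64764709  128.38034887] 0.6338274049419822
rect ((596.0082397460938, -88.33448791503906), (130.98849487304688, 95.59122467041016), 89.10518646240234)
```

View pics/crop3.png

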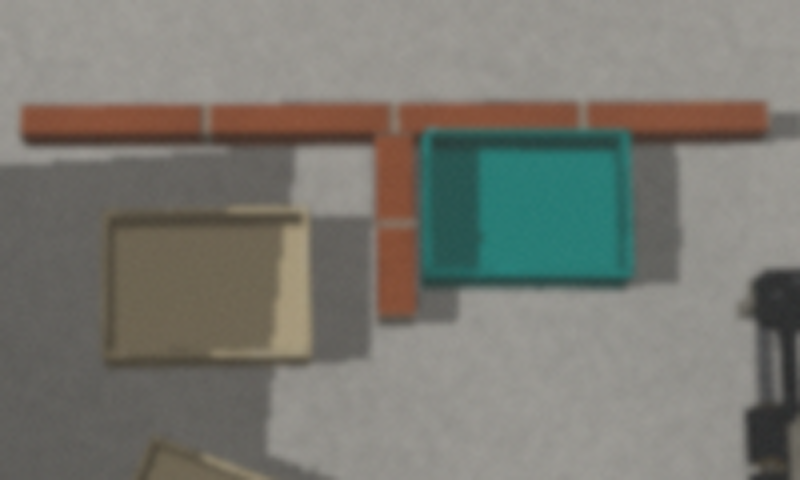

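The top view shows the dish's back edge (crop row 130) against the tiles, and its yaw matches the kerb. A gap of about 4 mm seems to remain to the divider (dish edge 421, divider edge 415). The cream dish hasn't moved. Next I push on the right side with closed fingers.

Request:
arm_command --gripper '[0,0,0,0,0]' --pt "0 1 0.2" --pt "0 1 0.2" --pt "0 1 0.2" --pt "0 1 0.2" --pt "0.1 1 0.2" --twist '[0,0,0,0,0]'

```text
time: 11.5
tool_pos: [536.4, -204.0, 102.9]
tcp_rot: [3.141, -0.0, 1.558]
contact_force: [-0.4, -0.6, 0.5]
grip_width: 0.2
finger_force: 0.0
```

Request:
arm_command --gripper '[0,0,0,0,0]' --pt "0.2 0.9 0.2" --pt "0.3 0.9 0.2" --pt "0.3 0.8 0.2" --pt "0 0 0.2" --pt "0 0 0" --twist '[0,0,0,0,0]'

```text
time: 12.12
tool_pos: [599.7, -184.9, 82.5]
tcp_rot: [-3.14, -0.001, 1.558]
contact_force: [0.2, -0.3, -0.0]
grip_width: 0.6
finger_force: 0.0
```

Request:
arm_command --gripper '[0,0,0,0,0]' --pt "0 0 0.9" --pt "0 0 0.9" --pt "0 0 0.9" --pt "0 0 0" --pt "0 0 0" --twist '[0,0,0,0,0]'

```text
time: 12.75
tool_pos: [600.9, -185.7, 16.8]
tcp_rot: [3.14, 0.0, 1.557]
contact_force: [0.2, 0.6, -0.1]
grip_width: 0.2
finger_force: 0.0
```

Request:
arm_command --gripper '[0,0,0,0,0]' --pt "0.3 0 0" --pt "0.3 0 0" --pt "0.16 0 0" --pt "0.06 0 0" --pt "0 0 0" --twist '[0,0,0,0,0]'

```text
time: 13.38
tool_pos: [601.0, -164.7, 15.8]
tcp_rot: [3.141, -0.0, 1.558]
contact_force: [0.3, -0.5, -0.1]
grip_width: 0.6
finger_force: 0.0
```

Request:
arm_command --gripper '[0,0,0,0,0]' --pt "0.04 0 0" --pt "0.04 0 0" --pt "0.04 0 0" --pt "0 0 0" --pt "0 0 0" --twist '[0,0,0,0,0]'

```text
time: 14.0
tool_pos: [601.0, -161.8, 15.8]
tcp_rot: [3.141, -0.0, 1.558]
contact_force: [0.6, -0.6, 1.2]
grip_width: 0.2
finger_force: 0.9
```

Request:
arm_command --gripper '[0,0,0,0,0]' --pt "0.04 0 0" --pt "0.04 0 0" --pt "0 0 0" --pt "0 0 0" --pt "0 0 0" --twist '[0,0,0,0,0]'

```text
time: 14.62
tool_pos: [601.0, -159.6, 15.7]
tcp_rot: [-3.142, -0.0, 1.558]
contact_force: [0.6, -1.9, 1.4]
grip_width: 0.4
finger_force: 0.7
```

Request:
arm_command --gripper '[0,0,0,0,0]' --pt "0.04 0 0" --pt "0.04 0 0" --pt "0 0 0" --pt "0 0 0" --pt "0 0 0" --twist '[0,0,0,0,0]'

```text
time: 15.25
tool_pos: [601.2, -159.6, 15.8]
tcp_rot: [3.141, 0.002, 1.558]
contact_force: [0.2, -8.4, -0.9]
grip_width: 0.2
finger_force: 4.3
```

Request:
arm_command --gripper '[0,0,0,0,0]' --pt "0.04 0 0" --pt "0.04 0 0" --pt "0 0 0" --pt "0 0 0" --pt "0 0 0" --twist '[0,0,0,0,0]'

```text
time: 15.88
tool_pos: [601.2, -159.6, 16.0]
tcp_rot: [3.14, 0.005, 1.557]
contact_force: [-0.9, -15.8, -0.9]
grip_width: 0.5
finger_force: 7.9
```

Request:
arm_command --gripper '[0,0,0,0,0]' --pt "-0.4 0 0" --pt "-0.6 0 0" --pt "-0.3 0 -0.9" --pt "0 0 -0.9" --pt "0 -0.5 -0.9" --twist '[0,0,0,0,0]'

```text
time: 16.5
tool_pos: [588.3, -188.4, 83.6]
tcp_rot: [3.141, -0.001, 1.558]
contact_force: [0.5, 0.1, 1.1]
grip_width: 0.0
finger_force: 0.0
```

Request:
arm_command --gripper '[0,0,0,0,0]' --pt "0 -1 -0.5" --pt "0 -1 0" --pt "0 -1 0" --pt "0 -1 0" --pt "0 0 0" --twist '[0,0,0,0,0]'

```text
time: 17.12
tool_pos: [486.9, -186.8, 95.8]
tcp_rot: [-3.141, -0.001, 1.557]
contact_force: [0.2, 0.2, -0.2]
grip_width: 0.1
finger_force: 0.0
```

```bash
python3 -c "
from h import *
o=get_obs();print(o['tool_pos'])
look(4)
plan((512,-84,14),np.pi/2-.015,5)"
```

```text
[ 486.94162945 -186.79289872   95.76458513]
rect ((596.082763671875, -83.88748168945312), (128.36654663085938, 95.59098815917969), 89.09989929199219)
from [ 488.2 -187.1   96. ] 1.5568 twist total 0.01
[0.83, 0.18, 0.66] 0.0
[0.83, 0.18, 0.65] 0.0
[0.83, 0.18, 0.66] 0.0
[0.82, 0.18, 0.65] 0.0
[0.83, 0.17, 0.66] 0.0
```

View pics/crop4.png

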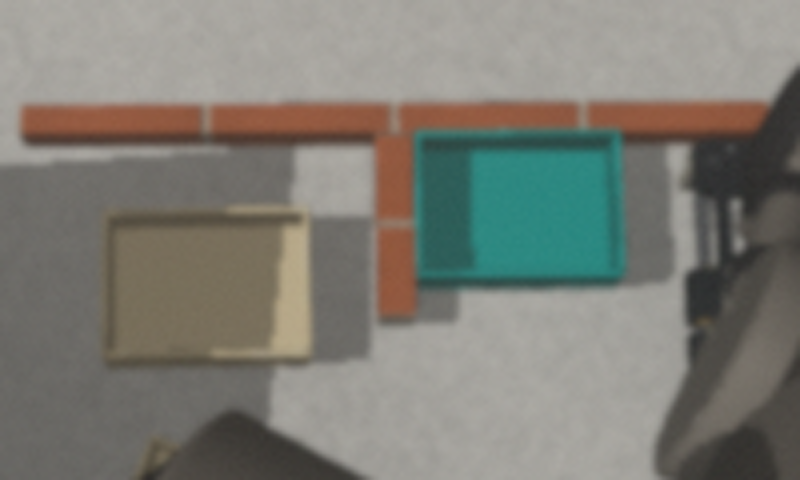

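The dish now touches the divider (edges meet at crop column 415) and lies along the tiles (row 130). Last comes a gentle push on the middle of the near wall.

Request:
arm_command --gripper '[0,0,0,0,0]' --pt "0.83 0.18 0.65" --pt "0.83 0.18 0.65" --pt "0.83 0.18 0.65" --pt "0.82 0.18 0.65" --pt "0.83 0.17 0.65" --twist '[0,0,0,0,0]'

```text
time: 17.8
tool_pos: [513.3, -83.0, 13.8]
tcp_rot: [3.14, -0.0, 1.558]
contact_force: [0.1, 0.1, 0.1]
grip_width: 0.6
finger_force: 0.0
```

Request:
arm_command --gripper '[0,0,0,0,0]' --pt "0 0.2 0" --pt "0 0.2 0" --pt "0 0.1 0" --pt "0 0.1 0" --pt "0 0 0" --twist '[0,0,0,0,0]'

```text
time: 18.42
tool_pos: [527.0, -84.2, 14.7]
tcp_rot: [3.141, 0.0, 1.557]
contact_force: [-0.2, 1.3, -0.2]
grip_width: 0.5
finger_force: 0.0
```

Request:
arm_command --gripper '[0,0,0,0,0]' --pt "0 0.06 0" --pt "0 0.06 0" --pt "0 0.06 0" --pt "0 0 0" --pt "0 0 0" --twist '[0,0,0,0,0]'

```text
time: 19.05
tool_pos: [531.2, -83.8, 14.4]
tcp_rot: [-3.142, -0.0, 1.558]
contact_force: [0.4, -0.2, -0.2]
grip_width: 0.3
finger_force: 0.0
```

Request:
arm_command --gripper '[0,0,0,0,0]' --pt "0 0.04 0" --pt "0 0.04 0" --pt "0 0.04 0" --pt "0 0 0" --pt "0 0 0" --twist '[0,0,0,0,0]'

```text
time: 19.68
tool_pos: [534.0, -83.8, 14.4]
tcp_rot: [-3.141, -0.0, 1.558]
contact_force: [-2.1, -0.1, 2.5]
grip_width: 0.2
finger_force: 1.3
```

Request:
arm_command --gripper '[0,0,0,0,0]' --pt "0 0.04 0" --pt "0 0.04 0" --pt "0 0 0" --pt "0 0 0" --pt "0 0 0" --twist '[0,0,0,0,0]'

```text
time: 20.3
tool_pos: [534.2, -83.8, 14.4]
tcp_rot: [-3.137, -0.001, 1.558]
contact_force: [-9.5, -1.1, 7.3]
grip_width: 0.1
finger_force: 5.1
```

Request:
arm_command --gripper '[0,0,0,0,0]' --pt "0 0.04 0" --pt "0 0.04 0" --pt "0 0 0" --pt "0 0 0" --pt "0 0 0" --twist '[0,0,0,0,0]'

```text
time: 20.92
tool_pos: [534.2, -83.8, 14.4]
tcp_rot: [-3.133, -0.001, 1.558]
contact_force: [-16.9, -2.6, 13.5]
grip_width: 0.3
finger_force: 8.9
```

Request:
arm_command --gripper '[0,0,0,0,0]' --pt "0 -0.3 0" --pt "0 -0.6 0" --pt "0 -1 0" --pt "0 -1 -0.9" --pt "0 -1 -0.9" --twist '[0,0,0,0,0]'

```text
time: 21.55
tool_pos: [440.6, -82.7, 59.8]
tcp_rot: [3.14, 0.0, 1.558]
contact_force: [0.5, -0.7, 0.0]
grip_width: 0.3
finger_force: 0.0
```

Request:
arm_command --gripper '[0,0,0,0,0]' --pt "-1 0 -0.9" --pt "-1 0 -0.5" --pt "-1 0 0" --pt "-1 0 0" --pt "0 0 0" --twist '[0,0,0,0,0]'

```text
time: 22.18
tool_pos: [440.1, -184.1, 94.6]
tcp_rot: [3.14, 0.001, 1.555]
contact_force: [-0.9, -0.6, 0.4]
grip_width: 0.9
finger_force: 0.0
```

```bash
python3 -c "
from h import *
look(5)
im=capture('side');cv2.imwrite('pics/side5.png',cv2.resize(im[90:260,120:340],None,fx=3,fy=3,interpolation=2)[:,:,::-1])"
```

```text
rect ((596.085205078125, -83.88778686523438), (128.36978149414062, 95.57664489746094), 89.10435485839844)
```

View pics/crop5.png

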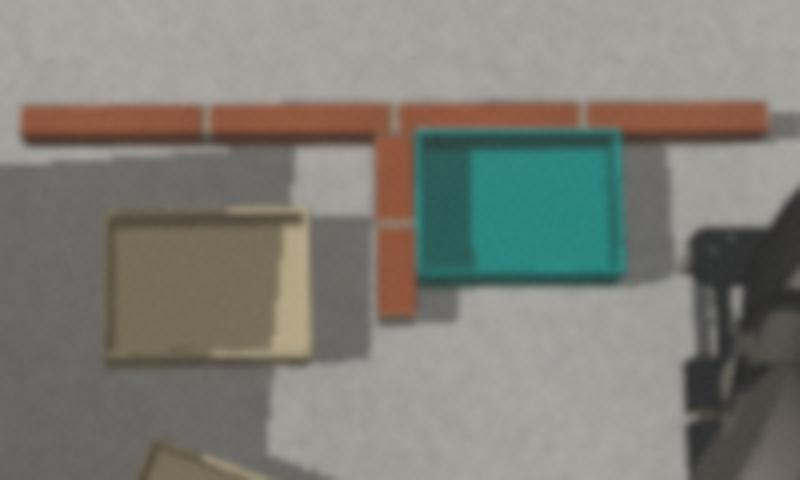

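View pics/side5.png

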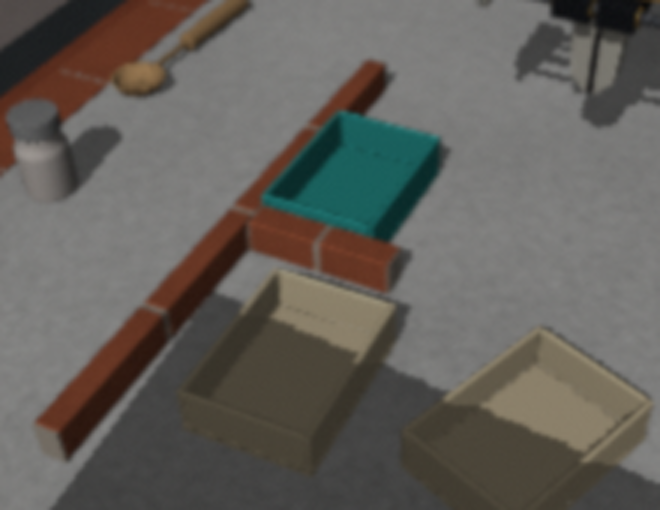

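Both views show the dish flush in the corner: top view edges at column 415 and row 130, side view dish at (355,170) against the tiles and divider. The cream dish (crop (205,285)) is undisturbed and the gripper is clear.

```bash
python3 -c "
from plant import *
print(close_job())"
```

```text
the job is handed in; nothing more can be done
None
```

I slid the turquoise dish flush against the back tiles and the divider in the right-hand bay and handed the job in; the final pictures show it seated, the cream dish unmoved and the gripper clear.

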